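Load a filter holder and hold the magnifier boom at its mark

ROBOT

A 6-joint arm with a two-finger parallel gripper is mounted at the origin on the work surface. World frame = base frame: x ahead of the robot, y to its left, z up, the work surface at z = 0. Lengths are in mm, angles in rad, forces in N, time in s.
With the tool pointing down it reaches from about 250 to 725 mm from the base axis. Payload 9.7 kg.
Tool frame: the origin (TCP) lies between the finger pads; the fingertips stand 14 mm ahead of it and the grasp point (between the pads) lies 5 mm behind it; z points along the fingers, y is the line along which they close (so a half turn about z gives the same grasp; the last joint's range is limited). The gripper opens to 85 mm and grips with 20 to 120 N. Pads are 22 mm wide; open, the fingers measure 114 mm over their backs; the gripper's body (76 mm by 85 mm) begins 54 mm behind the grasp point. The pads swing forward as they close: fully open they stand 13 mm farther back than shut.
Start: joints at [1.26, 0.087, 0.176, 1.66, 0, 1.571], TCP at [168.198, 523.647, 245.284] pointing down, gripper open.
Joint ranges: [-3.13, 3.13], [-0.85, 1.81], [-1.15, 1.24], [-2.2, 2.28], [-1.44, 1.52], [-3.14, 3.14]. Speed limits (rad/s): [2.22, 2.22, 2.57, 3.14, 3.14, 3.14].

INTERFACE

Orientations are given as a unit quaternion [w, x, y, z].
In Python, from cell import ctrl gives the robot as it stands. The module is installed in compiled form; this text tells all that it offers.
- The arm moves only by the tool jog_arm, never from a script. Its argument "moves" is a list of rows, each an object of numbers: "x", "y", "z": the shift along the tool's x, y, z in units of 40 mm (1.0 is 40 mm); "wx", "wy", "wz": the turn, a rotation vector about the tool's x, y, z in units of 5 degrees (1.0 is 5 degrees). In form: [{"x": .., "y": .., "z": .., "wx": .., "wy": .., "wz": ..}, ...]. A call has 1 to 12 rows; each row shifts and turns the commanded pose from where the row before left it, along the tool's axes as they then stand; what a row does not reach is not made up. A row lasts 1/10 s, in which the tool goes at most 50 mm and 8.59 degrees, less where a joint would pass 70% of its speed; a pose out of reach is approached as far as the arm can. A call is refused whole if a number of a shift passes 1 or a number of a turn 1, either way. A call with a gripper value outside its range is refused whole. "jaw" is the gripper's target within -1 to 1 (fully open at 1, half-way at 0, shut at -1), set as the call begins (left out, the last holds). The fingers move at their own pace and stop on an object; the grip force is fixed at half the most. Time passes only in rows, so rows that do not move let the fingers close. It gives the time, the measured TCP pose, the force, the opening and the grip force at its end, in the units of the state.
- ctrl.get_state(): the state, without advancing time (a new reading comes with each control period).
- ctrl.read_camera(name): name is "side" or "top"; returns (picture, depth): 480x640x3 uint8, red, green, blue; 480x640 float32, mm along the optical axis (not along the pixel's ray), 0 where there is no reading.
- ctrl.camera_info(name): a dict with "intrinsics" (3x3 intrinsics, pixels), "dist" ([k1, k2, p1, p2, k3] as OpenCV has them; the pictures are not rectified), "R" (3x3) and "t" (3): a world point X has camera coordinates R X + t. Camera axes: x right, y down, z forward; pixel columns grow to the right and rows downward; lengths in mm; the calibration is good to about 2 mm. A picture is of the moment at which its call begins. camera_info takes no time and is no camera call.
- ctrl.hand_in(): hands the job in; it is judged then, once.
The state is a dict: "t": time; "joint_pos": joint angles; "qd": joint speeds; "joint_torque": joint torques, N m; "ee_pos": TCP position; "tcp_rot": TCP orientation; "force": force on the tool from outside, world axes, zero at the start; "wrist_torque": the same for the moment, N m; "finger_gap": finger opening in mm; "gripper_force": force on a finger pad.
Only numpy, scipy, OpenCV 4.12 (cv2) and the standard library are available. Lean on these libraries where they do the work, as an engineer would, in place of code of your own. Each camera call takes 0.05 s, during which the arm holds its last target. There are 200 camera calls.

TASK

Take the blue filter holder from the white tray and seat it flat and square in the pocket of the inspection stand, then let go of it. Next press the orange lock button all the way in to free the magnifier's telescoping boom, take the boom by its upright green grip and draw it out over the holder until the red line on its scale is level with the mouth of the sleeve. The boom is sprung, so do not let it snap back, finish while still holding the grip there, and leave the yellow holder and everything else on the bench undisturbed.

Things in the scene. Friction and masses are not known exactly. Their poses are not given: they have to be found in the camera images.
- holder_blue: The filter holder to load: a flat blue plastic block 50 (its x) x 70 (its y) x 12 mm high with a white filter disc in its top, 55 g give or take, the same either way round. Origin: centre of its underside; z up. It lies flat on the tray floor.
- holder_yellow: An identical holder in yellow, lying beside it in the same tray, their centres about 120 mm apart; not to be moved. Which of the two lies where changes.
- tray: White enamel tray with a blue edge, fixed, 250 (x) x 160 (y) mm; floor 4 mm above the bench, walls 4 mm thick, rim 11.5 mm above the bench. Origin: centre of its underside, on the bench. The holders lie on its long (x) centre line, up to 70 mm either side of its middle, their own y axes roughly along the tray's y.
- stand: Filter inspection stand, fixed, place and yaw vary: white base 150 (x) x 450 (y) mm, top at 16 mm. Along its +y: column, slotted grey sleeve 34 mm square (top 135 mm above the bench) with the orange button, the sleeve's mouth, green grip, round magnifier (diameter 68, 99 to 124 mm up), pocket. The boom slides to the stand's +y. Origin: on the bench below the parked magnifier's centre.
- pocket (a point): Centre of the pocket floor, 24 mm above the bench, 120 mm along the stand's +y; axes as the stand's. Pocket 54 (x) x 74 (y) mm, holder's y along its y; walls 7 mm high, then flared outwards, 11 mm in all. Both long sides are open over the middle 45 mm, so that fingers fit down to the floor level. Caught on the flare it needs a light push down. The parked magnifier's rim is 85 mm away.
- lock_top (a point): Centre of the top of the orange lock button, a round cap of diameter 20 mm on a black boss on top of the sleeve, 140 mm along the stand's -y from its origin; as built 157 mm above the bench; pressed straight down. 93 mm from the grip as parked.
- lock (a joint): Travel of the lock button in m: 0 = out (boom locked in its parked position), 0.007 = all the way in. The boom comes free from 0.005. It needs about 3 N and stays in where it is pushed.
- extension (a joint): Boom extension in m: 0 = parked, 0.120 = the scale's red line is level with the sleeve's mouth (magnifier over the pocket), 0.140 = end stop. Scale lines every 10 mm, seen through the slot in the sleeve's top. Unlocked it slides easily; a spring pulls it back with 3 N parked, 5.4 N at the red line. Rigid while locked.
- boom: The telescoping boom: aluminium tube 22 mm square, black end block, upright green grip, magnifier. Origin: on the bench below the magnifier's centre, so it is at the stand's origin when parked; axes as the stand's.
- grip (a point): Point to grip at: in the middle of the boom's upright green grip, 162 mm above the bench. The grip is a block 30 (stand's x) x 20 (stand's y, along the boom) x 40 mm high, from 138 to 178 mm above the bench; nothing within 60 mm of it reaches above 138 mm. It moves with the boom: 47 mm along the stand's -y from its origin as parked, 73 mm along +y at the red line.
- mouth (a point): Centre of the top edge of the sleeve's mouth (135 mm above the bench), the index for the scale; axes as the stand's.
- petri: Flat clear petri dish, diameter 95 mm, 16 mm high, loose on the bench between the tray and the droppers; not to be disturbed. Origin: centre of its underside.
- dropper_a: Amber dropper bottle with a red bulb, diameter 38 mm, 113 mm high, loose, beyond the stand; not to be disturbed. Origin: centre of its underside.
- dropper_b: A second such dropper bottle.
- flask_a: Small glass volumetric flask, diameter 60 mm, 144 mm high, loose, beyond the stand; not to be disturbed. Origin: centre of its underside.
- flask_b: A second such flask, on the right.
- beaker: Glass beaker, diameter 72 mm, 85 mm high, loose, on the left beside the tray; not to be disturbed. Origin: centre of its underside.
- wash: White wash bottle, diameter 64 mm, 170 mm high, loose, on the right; not to be disturbed. Origin: centre of its underside.
Not all that is in view belongs to the job. Several things have the shape of the holder_blue; the one meant has the colours described above.

How it is judged:
By the outcome, as a careful person would: the job done as asked, in the order asked, and still so for the second after the job is handed in, while the arm keeps its last pose, push and grip.
It also fails if it takes over 64 s, if anything falls off the work surface, if the arm or the gripper's body presses on something with over 40 N, if the wrist force passes 120 N, or if a joint passes its speed limit or range.

## Working session

There is one attempt and no reset: what is moved stays moved. The work goes in short steps, Python scripts to look and compute and a tool call to move; the robot and the scene stay as the last step left them, time stands still between calls to the robot, and variables do not carry over. Pictures are saved under pics/ and viewed, at most 10 in all, crops included, and the job is handed in when it is done.

Besides the shell and the picture viewer there is one more tool, called after "Call:" by a JSON object that holds its "api" and its "payload", one argument or row to a line. jog_arm: Moves the arm, as the interface text tells. Its arguments: {"type":"object","properties":{"moves":{"type":"array"},"jaw":{"type":"number"}},"required":["moves"]}

```bash
mkdir -p pics
cat > h.py <<'E'
import numpy as np, cv2
from cell import ctrl
def cam(n):
    i=ctrl.camera_info(n); return [np.array(i[k],float) for k in("intrinsics","dist","R","t")]
def grab(n,tag):
    p,d=ctrl.read_camera(n); np.savez(f"{n}_{tag}.npz",p=p,d=d); cv2.imwrite(f"pics/{n}_{tag}.png",p[:,:,::-1]); return p,d
def toplane(n,uv,z):
    K,D,R,t=cam(n); uv=np.asarray(uv,float).reshape(-1,1,2)
    r=cv2.undistortPoints(uv,K,D).reshape(-1,2); r=np.c_[r,np.ones(len(r))]@R; c=-R.T@t
    return c+r*((z-c[2])/r[:,2])[:,None]
def todepth(n,uv,d):
    K,D,R,t=cam(n); uv=np.asarray(uv,float).reshape(-1,2)
    r=cv2.undistortPoints(uv.reshape(-1,1,2),K,D).reshape(-1,2)
    z=d[uv[:,1].astype(int),uv[:,0].astype(int)]
    return (np.c_[r,np.ones(len(r))]*z[:,None]-t)@R
def px(n,X):
    K,D,R,t=cam(n); return cv2.projectPoints(np.asarray(X,float).reshape(-1,3),cv2.Rodrigues(R)[0],t,K,D)[0].reshape(-1,2)
E
python3 - <<'E'
from h import *
for n in("top","side"):
    grab(n,"0"); K,D,R,t=cam(n); print(n,K[0,0],-R.T@t,R[2])
print(ctrl.get_state())
E
```

```text
top 622.9904477131033 [ 302.09824265   28.9721498  1572.59028373] [ 0.14062278 -0.01897023 -0.98988149]
side 467.9869700740698 [ 351.5743038  -918.90958026 1143.02073744] [ 0.12159194  0.66138011 -0.74012955]
{'t': 0.1, 'joint_pos': array([ 1.25996290e+00,  8.74004968e-02,  1.75203700e-01,  1.65981198e+00,
       -1.72571970e-05,  1.57081290e+00]), 'qd': array([-9.46790940e-04, -1.28962725e-03,  3.03665655e-03,  1.51715463e-04,
        8.41691536e-05, -1.30022405e-03]), 'joint_torque': array([ 2.69493330e-04, -5.21560585e+01,  4.65653694e+01,  1.59085274e-02,
        8.38785724e-06, -1.47667180e-05]), 'ee_pos': array([168.16278357, 523.45401313, 244.65151556]), 'tcp_rot': array([-8.53087161e-05,  1.54799955e-01,  9.87945649e-01, -6.00252194e-04]), 'force': array([-0.57966126, -0.13067891, -0.16055027]), 'wrist_torque': array([ 0.03355445, -0.03315277,  0.04606607]), 'gripper_force': 0.0, 'finger_gap': 85.25293908796847}
```

View pics/top_0.png

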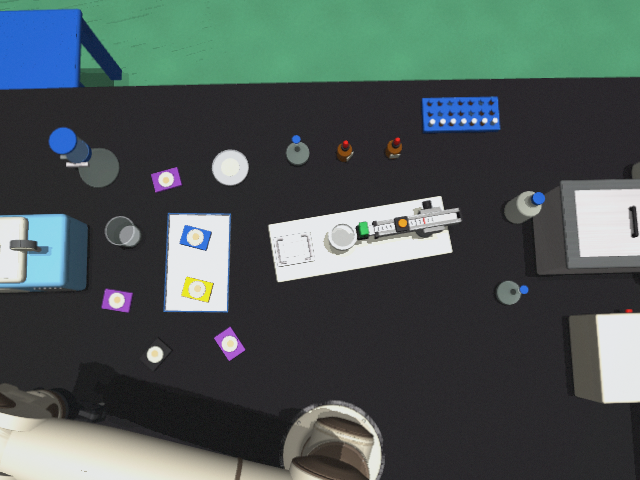

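View pics/side_0.png

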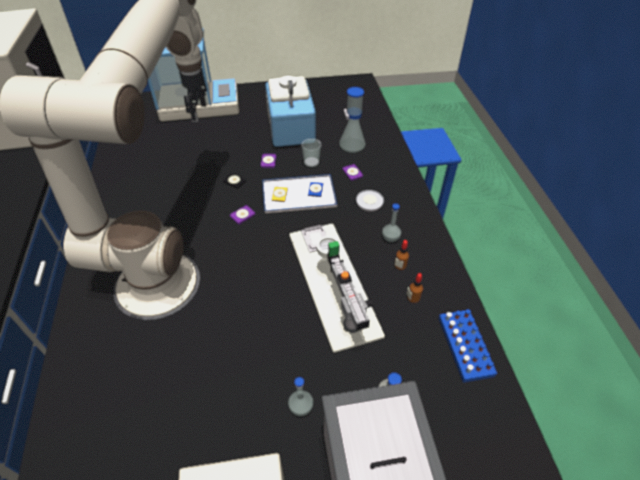

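The top view shows the white tray with blue at (196,237) and yellow at (197,289). Purple look-alikes are at (166,180), (117,300) and (230,344), and a black one at (155,353). Only the block at (196,237) is blue and in the white tray. On the stand, the pocket is at (294,249), the magnifier at (342,236), the grip at (364,230) and the button at (403,224).

```bash
cat > m.py <<'E'
from h import *
p=np.load("top_0.npz")["p"]; d=np.load("top_0.npz")["d"]
hsv=cv2.cvtColor(p,cv2.COLOR_RGB2HSV)
def blob(name,lo,hi,roi,z,fill=True):
    m=cv2.inRange(hsv,lo,hi); k=np.zeros_like(m); x0,y0,x1,y1=roi; k[y0:y1,x0:x1]=m[y0:y1,x0:x1]
    cs=cv2.findContours(k,0,2)[0]; c=max(cs,key=cv2.contourArea)
    W=toplane("top",c.reshape(-1,2),z)[:,:2].astype(np.float32)
    r=cv2.minAreaRect(W); print(name,cv2.contourArea(c),"rect",np.round(r[0],1),np.round(r[1],1),round(r[2],1)); return r
blob("blue",(100,120,80),(125,255,255),(178,222,216,254),16)
blob("yellow",(22,120,80),(35,255,255),(178,272,218,306),16)
blob("stand",(0,0,170),(180,60,255),(262,190,460,285),16)
blob("grip",(55,120,40),(85,255,255),(350,215,378,245),178)
blob("button",(8,150,100),(25,255,255),(390,212,416,236),157)
blob("tray",(0,0,150),(180,60,255),(162,210,234,316),8)
cv2.imwrite("pics/crop1.png",np.hstack([cv2.resize(p[215:310,160:235],None,fx=5,fy=5,interpolation=2),cv2.resize(p[215:310,265:350],None,fx=5,fy=5,interpolation=2)])[:,:,::-1])
for u in[(294,249),(342,236),(196,230),(364,230),(403,224),(280,265)]: print(u,todepth("top",[u],d).round(1))
E
python3 m.py
```

```text
blue 490.5 rect [542.1 332.6] [69.1 49.6] 74.1
yellow 513.0 rect [411.8 327.7] [70.  49.3] 74.9
stand 8992.5 rect [ 532.4 -101. ] [148.3 482.2] 8.3
grip 102.5 rect [527.1 -78.9] [32. 21.] 9.2
button 50.0 rect [ 543.4 -172. ] [18.7 16.4] 88.6
tray 5635.5 rect [481.1 328.1] [153.2 243.9] 88.1
(294, 249) [[505.2  83.2  24.3]]
(342, 236) [[520.7 -33.9 120.5]]
(196, 230) [[559.7 328.8  22. ]]
(364, 230) [[523.9 -81.4 182.2]]
(403, 224) [[ 540.  -174.3  155.9]]
(280, 265) [[465.4 118.6  27.9]]
```

View pics/crop1.png

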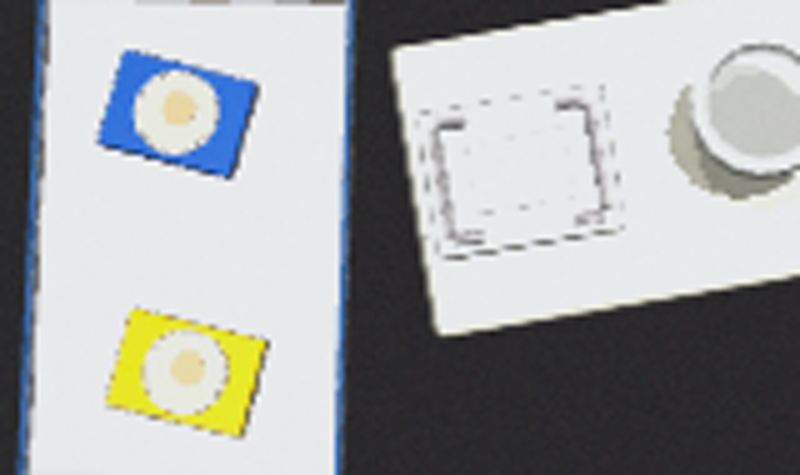

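The crop confirms the blue holder with a white disc in the white tray, upper in the picture, with yellow below it. The pocket is clear, with its outer dashed outline from about (274,238) to (314,261). I'll move above the holder, then refine the stand pose.

Call:
{"api": "jog_arm", "payload": {
  "moves": [
    {"x":-1,"y":-0.17},
    {"x":-1,"y":-0.17},
    {"x":-1,"y":-0.17},
    {"x":-1,"y":-0.17},
    {"x":-1,"y":-0.17},
    {"x":-1,"y":-0.17},
    {"x":-1,"y":-0.17},
    {"x":-1,"y":-0.17},
    {"x":-1,"y":-0.17},
    {"x":-1,"y":-0.15},
    {"x":-0.36},
    {}
  ],
  "jaw": 1
}}

```text
invalid input
```

Call:
{"api": "jog_arm", "payload": {
  "moves": [
    {"wz":1},
    {"wz":1},
    {"wz":1},
    {"wz":1},
    {"wz":1},
    {"wz":1},
    {"wz":1},
    {"wz":1},
    {"wz":1},
    {"wz":1},
    {"wz":1},
    {"wz":1}
  ]
}}

```text
invalid input
```

Call:
{"api": "jog_arm", "payload": {
  "moves": [
    {"wz":1},
    {"wz":1},
    {"wz":1},
    {"wz":1},
    {"wz":1},
    {"wz":0.6},
    {}
  ]
}}

```text
invalid input
```

```bash
cat > s.py <<'E'
from h import *
p=np.load("top_0.npz")["p"]; g=cv2.cvtColor(p,cv2.COLOR_RGB2GRAY).astype(float)
def edge(a,b,n=40,w=5,z=16):
    a,b=np.array(a,float),np.array(b,float); t=(b-a)/np.linalg.norm(b-a); nn=np.array([-t[1],t[0]]); pts=[]
    for s in np.linspace(.08,.92,n):
        q=a+s*(b-a); o=np.arange(-w,w+.01,.25); xy=q+o[:,None]*nn
        v=cv2.remap(g.astype(np.float32),xy[:,0].astype(np.float32)[None],xy[:,1].astype(np.float32)[None],1)[0]
        gr=np.abs(np.gradient(cv2.GaussianBlur(v[None],(1,9),0)[0])); pts.append(q+nn*((gr*o).sum()/gr.sum()))
    W=toplane("top",pts,z)[:,:2]; vx,vy,x,y=cv2.fitLine(W.astype(np.float32),cv2.DIST_HUBER,0,.01,.01).ravel()
    return np.array([x,y]),np.array([vx,vy])
n=edge((278,281),(452,249)); l=edge((269,226),(278,281)); f=edge((270,225),(350,211))
r=edge((452,249),(446,215))
for k,e in zip("near left far right".split(),(n,l,f,r)): print(k,e[0].round(1),np.degrees(np.arctan2(e[1][1],e[1][0])).round(2))
print("width",np.abs(np.cross(n[1],f[0]-n[0])),"len",np.abs(np.cross(l[1],r[0]-l[0])))
def meet(a,b):
    s=np.linalg.solve(np.c_[a[1],-b[1]],b[0]-a[0]); return a[0]+s[0]*a[1]
print("corners",meet(n,l).round(1),meet(f,l).round(1))
# pocket outlines, full px from the crop
for nm,c,z in(("inner",[(437,123),(455,240),(582,103),(607,212)],31),("outer",[(418,113),(440,257),(603,87),(622,230)],35)):
    W=toplane("top",[(265+(a-375)/5,215+b/5) for a,b in c],z); print(nm,W[:,:2].round(1).tolist(),W.mean(0).round(1))
s=ctrl.get_state(); print(s["t"],s["ee_pos"],s["tcp_rot"],s["joint_pos"].round(2))
E
python3 s.py 2>&1 | grep -v -i deprec
```

```text
print("width",np.abs(np.cross(n[1],f[0]-n[0])),"len",np.abs(np.cross(l[1],r[0]-l[0])))
near [ 458.5 -109.4] -81.69
left [492.5 135.6] 7.64
far [588.8  28.5] -81.71
right [ 541.8 -308.9] 8.02
width 148.87225 len 447.11188
corners [424.  126.4] [571.7 146.2]
inner [[529.0, 123.9], [470.0, 115.9], [537.3, 51.3], [482.1, 40.0]] [504.6  82.8  31. ]
outer [[533.7, 133.0], [461.3, 123.2], [544.5, 40.6], [472.5, 32.8]] [503.   82.4  35. ]
0.1 [168.16278357 523.45401313 244.65151556] [-8.53087161e-05  1.54799955e-01  9.87945649e-01 -6.00252194e-04] [ 1.26  0.09  0.18  1.66 -0.    1.57]
```

The stand yaw is 8.3° and the pocket is near (504.8, 82.7). That predicts the button at (542.2, -174.6) and the grip at (528.8, -82.6), both of which agree with depth. The move calls were refused, so I'll give every key in each row.

Call:
{"api": "jog_arm", "payload": {
  "moves": [
    {"x":-1,"y":-0.17,"z":0,"wx":0,"wy":0,"wz":0}
  ],
  "jaw": 1
}}

```text
t: 0.2
ee_pos: [202.1, 506.0, 244.5]
tcp_rot: [-0.001, 0.153, 0.988, -0.0]
force: [0.4, -0.7, -0.4]
finger_gap: 85.5
gripper_force: 0.0
```

Call:
{"api": "jog_arm", "payload": {
  "moves": [
    {"x":-1,"y":-0.17,"z":0,"wx":0,"wy":0,"wz":0},
    {"x":-1,"y":-0.17,"z":0,"wx":0,"wy":0,"wz":0},
    {"x":-1,"y":-0.17,"z":0,"wx":0,"wy":0,"wz":0},
    {"x":-1,"y":-0.17,"z":0,"wx":0,"wy":0,"wz":0},
    {"x":-1,"y":-0.17,"z":0,"wx":0,"wy":0,"wz":0},
    {"x":-1,"y":-0.17,"z":0,"wx":0,"wy":0,"wz":0},
    {"x":-1,"y":-0.17,"z":0,"wx":0,"wy":0,"wz":0},
    {"x":-1,"y":-0.17,"z":0,"wx":0,"wy":0,"wz":0},
    {"x":-1,"y":-0.15,"z":0,"wx":0,"wy":0,"wz":0},
    {"x":-0.36,"y":0,"z":0,"wx":0,"wy":0,"wz":0},
    {"x":0,"y":0,"z":0,"wx":0,"wy":0,"wz":0}
  ]
}}

```text
t: 1.3
ee_pos: [543.8, 331.7, 243.9]
tcp_rot: [-0.001, 0.156, 0.988, -0.001]
force: [-0.9, -0.4, 0.0]
finger_gap: 85.4
gripper_force: 0.0
```

Call:
{"api": "jog_arm", "payload": {
  "moves": [
    {"x":0,"y":0,"z":0,"wx":0,"wy":0,"wz":1},
    {"x":0,"y":0,"z":0,"wx":0,"wy":0,"wz":1},
    {"x":0,"y":0,"z":0,"wx":0,"wy":0,"wz":1},
    {"x":0,"y":0,"z":0,"wx":0,"wy":0,"wz":1},
    {"x":0,"y":0,"z":0,"wx":0,"wy":0,"wz":1},
    {"x":0,"y":0,"z":0,"wx":0,"wy":0,"wz":1},
    {"x":0,"y":0,"z":0,"wx":0,"wy":0,"wz":1},
    {"x":0,"y":0,"z":0,"wx":0,"wy":0,"wz":1},
    {"x":0,"y":0,"z":0,"wx":0,"wy":0,"wz":1},
    {"x":0,"y":0,"z":0,"wx":0,"wy":0,"wz":1},
    {"x":0,"y":0,"z":0,"wx":0,"wy":0,"wz":1},
    {"x":0,"y":0,"z":0,"wx":0,"wy":0,"wz":1}
  ]
}}

```text
t: 2.5
ee_pos: [541.0, 333.6, 245.3]
tcp_rot: [-0.0, 0.629, 0.777, -0.0]
force: [0.4, -0.4, -0.3]
finger_gap: 85.5
gripper_force: 0.0
```

Call:
{"api": "jog_arm", "payload": {
  "moves": [
    {"x":0,"y":0,"z":0,"wx":0,"wy":0,"wz":1},
    {"x":0,"y":0,"z":0,"wx":0,"wy":0,"wz":1},
    {"x":0,"y":0,"z":0,"wx":0,"wy":0,"wz":1},
    {"x":0,"y":0,"z":0,"wx":0,"wy":0,"wz":1},
    {"x":0,"y":0,"z":0,"wx":0,"wy":0,"wz":1},
    {"x":0,"y":0,"z":0,"wx":0,"wy":0,"wz":0.6},
    {"x":0,"y":0,"z":0,"wx":0,"wy":0,"wz":0},
    {"x":0,"y":0,"z":0,"wx":0,"wy":0,"wz":0}
  ]
}}

```text
t: 3.3
ee_pos: [541.5, 333.4, 245.3]
tcp_rot: [-0.0, 0.797, 0.604, -0.0]
force: [0.4, -0.2, -0.4]
finger_gap: 85.1
gripper_force: 0.0
```

```bash
cat >> h.py <<'E'
from scipy.spatial.transform import Rotation as Ro
def rel(x,y,z=None,yaw=None):
    "shift in tool units (40 mm) and tool wz (5 deg) to world TCP x,y,z with tool y at world angle yaw; also state"
    s=ctrl.get_state(); q=s["tcp_rot"]; R=Ro.from_quat([q[1],q[2],q[3],q[0]]).as_matrix(); p=s["ee_pos"]
    z=p[2] if z is None else z
    a=np.degrees(np.arctan2(R[1,1],R[0,1])); v=R.T@(np.array([x,y,z])-p)/40
    dw=0 if yaw is None else (a-yaw+180)%360-180
    print("t",round(s["t"],2),"p",p.round(1),"tooly ang",a.round(2),"tilt",R[:,2].round(4),"shift",v.round(3),"wz",round(dw/5,3),"F",s["force"].round(2),"gap",round(s["finger_gap"],1),"gf",round(s["gripper_force"],1),"q6",s["joint_pos"].round(2)[-1])
E
python3 -c "
from h import *
rel(542.1,332.6,30,-15.9)"
```

```text
t 3.3 p [541.5 333.4 245.3] tooly ang -15.67 tilt [-2.e-04  0.e+00 -1.e+00] shift [-0.015  0.021  5.383] wz 0.046 F [ 0.38 -0.18 -0.35] gap 85.1 gf 0.0 q6 2.4
```

Call:
{"api": "jog_arm", "payload": {
  "moves": [
    {"x":0,"y":0.02,"z":0.9,"wx":0,"wy":0,"wz":0.05},
    {"x":0,"y":0,"z":0.9,"wx":0,"wy":0,"wz":0},
    {"x":0,"y":0,"z":0.9,"wx":0,"wy":0,"wz":0},
    {"x":0,"y":0,"z":0.9,"wx":0,"wy":0,"wz":0},
    {"x":0,"y":0,"z":0.9,"wx":0,"wy":0,"wz":0},
    {"x":0,"y":0,"z":0.9,"wx":0,"wy":0,"wz":0},
    {"x":0,"y":0,"z":0,"wx":0,"wy":0,"wz":0}
  ]
}}

```text
t: 4.0
ee_pos: [539.9, 331.2, 23.9]
tcp_rot: [-0.0, 0.798, 0.602, -0.004]
force: [-0.5, 0.4, -0.6]
finger_gap: 85.3
gripper_force: 0.0
```

```bash
python3 -c "
from h import *
rel(542.1,332.6,20,-15.9)
p,d=grab('side','1')
u=px('side',[[542,332,16]])[0].astype(int); print(u)
c=p[u[1]-55:u[1]+20,u[0]-50:u[0]+50]; cv2.imwrite('pics/side_1c.png',cv2.resize(c,None,fx=8,fy=8,interpolation=2)[:,:,::-1])
"
```

```text
t 4.0 p [539.9 331.2  23.9] tooly ang -15.97 tilt [-0.0074 -0.0044 -1.    ] shift [0.05  0.044 0.097] wz -0.015 F [-0.5   0.35 -0.59] gap 85.3 gf 0.0 q6 2.4
[315 187]
```

View pics/side_1c.png

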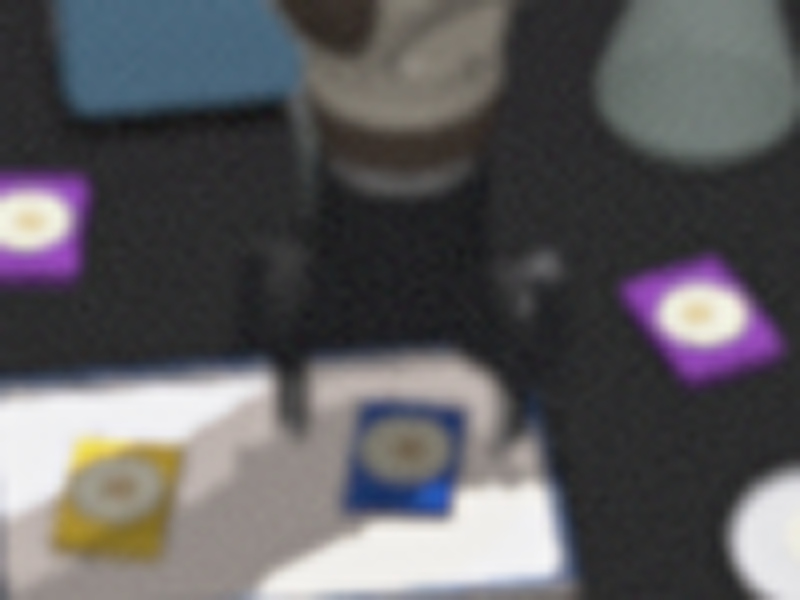

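The crop shows the open fingertips at crop (295,430) and (510,440), straddling the blue holder at (405,455). Yellow is well clear. I'll work out the tip height from these.

```bash
python3 -c "
from h import *
d=np.array([.961,-.275])
for s in(-1,1):
  for z in(8,16,24): print(s,z,[((px('side',[[*(np.array([540,331.3])+s*o*d),z]])[0]-[265,132])*8).round() for o in(43,56)])
rel(542.1,332.6,20,-15.9)
"
```

```text
-1 8 [array([308., 451.]), array([279., 448.])]
-1 16 [array([307., 437.]), array([279., 435.])]
-1 24 [array([307., 424.]), array([278., 422.])]
1 8 [array([496., 466.]), array([525., 468.])]
1 16 [array([497., 453.]), array([525., 455.])]
1 24 [array([497., 439.]), array([526., 442.])]
t 4.05 p [541.3 332.   27.4] tooly ang -15.98 tilt [-0.004  -0.0024 -1.    ] shift [0.02  0.016 0.184] wz -0.017 F [-0.34 -0.71  0.57] gap 85.5 gf 0.0 q6 2.4
```

Call:
{"api": "jog_arm", "payload": {
  "moves": [
    {"x":0,"y":0,"z":0.18,"wx":0,"wy":0,"wz":0},
    {"x":0,"y":0,"z":0.18,"wx":0,"wy":0,"wz":0},
    {"x":0,"y":0,"z":0,"wx":0,"wy":0,"wz":0},
    {"x":0,"y":0,"z":0,"wx":0,"wy":0,"wz":0}
  ]
}}

```text
t: 4.45
ee_pos: [543.3, 332.9, 15.7]
tcp_rot: [0.0, 0.799, 0.601, 0.0]
force: [-0.1, -0.9, 0.6]
finger_gap: 85.3
gripper_force: 0.0
```

Call:
{"api": "jog_arm", "payload": {
  "moves": [
    {"x":0,"y":0,"z":0,"wx":0,"wy":0,"wz":0},
    {"x":0,"y":0,"z":0,"wx":0,"wy":0,"wz":0},
    {"x":0,"y":0,"z":0,"wx":0,"wy":0,"wz":0},
    {"x":0,"y":0,"z":0,"wx":0,"wy":0,"wz":0},
    {"x":0,"y":0,"z":0,"wx":0,"wy":0,"wz":0},
    {"x":0,"y":0,"z":0,"wx":0,"wy":0,"wz":0},
    {"x":0,"y":0,"z":0,"wx":0,"wy":0,"wz":0}
  ],
  "jaw": -1
}}

```text
t: 5.15
ee_pos: [543.3, 332.9, 15.6]
tcp_rot: [0.0, 0.799, 0.601, 0.001]
force: [-0.3, 0.8, 6.0]
finger_gap: 48.6
gripper_force: 63.0
```

Call:
{"api": "jog_arm", "payload": {
  "moves": [
    {"x":0,"y":0,"z":-0.2,"wx":0,"wy":0,"wz":0},
    {"x":0,"y":0,"z":-0.6,"wx":0,"wy":0,"wz":0},
    {"x":0,"y":0,"z":-0.8,"wx":0,"wy":0,"wz":0},
    {"x":0,"y":0,"z":-0.8,"wx":0,"wy":0,"wz":0},
    {"x":0,"y":0,"z":0,"wx":0,"wy":0,"wz":0},
    {"x":0,"y":0,"z":0,"wx":0,"wy":0,"wz":0},
    {"x":0,"y":0,"z":0,"wx":0,"wy":0,"wz":0}
  ]
}}

```text
t: 5.85
ee_pos: [542.4, 332.4, 109.6]
tcp_rot: [-0.0, 0.799, 0.601, -0.001]
force: [-0.6, -0.5, -1.2]
finger_gap: 48.3
gripper_force: 62.4
```

Run:
```python
from h import *
rel(504.8,82.7,100,8.3)
p,d=grab("top","2"); hsv=cv2.cvtColor(p,cv2.COLOR_RGB2HSV)
s=grab("side","2")[0]
u=px("side",[[543,333,100]])[0].astype(int); a=cv2.resize(s[u[1]-35:u[1]+40,u[0]-40:u[0]+40],(400,375),interpolation=2)
u=px("top",[[543,333,100]])[0].astype(int); b=cv2.resize(p[u[1]-38:u[1]+37,u[0]-40:u[0]+40],(400,375),interpolation=2)
cv2.imwrite("pics/c2.png",np.hstack([a,b])[:,:,::-1])
```

```text
t 5.85 p [542.4 332.4 109.6] tooly ang -16.05 tilt [-0.0017 -0.001  -1.    ] shift [-6.259  0.823  0.248] wz -4.871 F [-0.56 -0.46 -1.23] gap 48.3 gf 62.4 q6 2.4
```

View pics/c2.png

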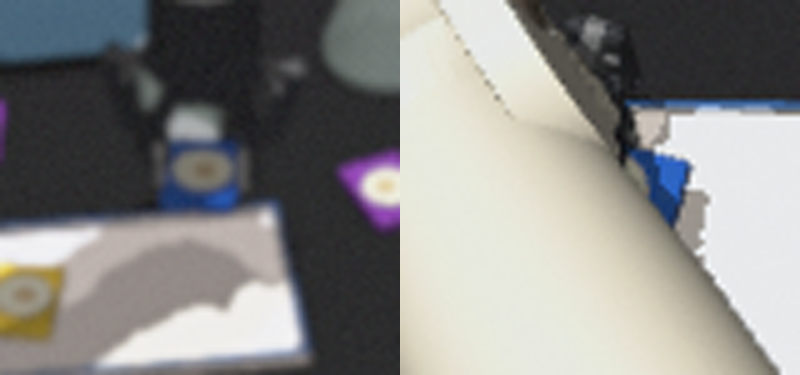

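The holder hangs level and centred between the fingers at side-crop (205,175), and yellow is unmoved. I'll turn to the stand's yaw and travel over.

Call:
{"api": "jog_arm", "payload": {
  "moves": [
    {"x":0,"y":0,"z":0,"wx":0,"wy":0,"wz":-0.8},
    {"x":0,"y":0,"z":0,"wx":0,"wy":0,"wz":-0.8},
    {"x":0,"y":0,"z":0,"wx":0,"wy":0,"wz":-0.8},
    {"x":0,"y":0,"z":0,"wx":0,"wy":0,"wz":-0.8},
    {"x":0,"y":0,"z":0,"wx":0,"wy":0,"wz":-0.8},
    {"x":0,"y":0,"z":0,"wx":0,"wy":0,"wz":-0.87},
    {"x":0,"y":0,"z":0,"wx":0,"wy":0,"wz":0},
    {"x":0,"y":0,"z":0,"wx":0,"wy":0,"wz":0}
  ]
}}

```text
t: 6.75
ee_pos: [542.7, 332.6, 110.1]
tcp_rot: [-0.0, 0.655, 0.756, -0.001]
force: [-0.6, -0.8, -0.5]
finger_gap: 48.5
gripper_force: 62.4
```

```bash
python3 -c "
from h import *
rel(504.8,82.7,100,8.3)"
```

```text
t 6.75 p [542.7 332.6 110.1] tooly ang 8.17 tilt [-1.e-03 -6.e-04 -1.e+00] shift [-6.048 -1.825  0.258] wz -0.026 F [-0.63 -0.8  -0.48] gap 48.5 gf 62.4 q6 1.98
```

Call:
{"api": "jog_arm", "payload": {
  "moves": [
    {"x":-0.3,"y":-0.1,"z":0,"wx":0,"wy":0,"wz":-0.02},
    {"x":-0.7,"y":-0.21,"z":0,"wx":0,"wy":0,"wz":0},
    {"x":-0.7,"y":-0.21,"z":0,"wx":0,"wy":0,"wz":0},
    {"x":-0.7,"y":-0.21,"z":0,"wx":0,"wy":0,"wz":0},
    {"x":-0.7,"y":-0.21,"z":0,"wx":0,"wy":0,"wz":0},
    {"x":-0.7,"y":-0.21,"z":0,"wx":0,"wy":0,"wz":0},
    {"x":-0.7,"y":-0.21,"z":0,"wx":0,"wy":0,"wz":0},
    {"x":-0.7,"y":-0.21,"z":0,"wx":0,"wy":0,"wz":0},
    {"x":-0.7,"y":-0.21,"z":0,"wx":0,"wy":0,"wz":0},
    {"x":-0.15,"y":-0.04,"z":0,"wx":0,"wy":0,"wz":0},
    {"x":0,"y":0,"z":0,"wx":0,"wy":0,"wz":0},
    {"x":0,"y":0,"z":0,"wx":0,"wy":0,"wz":0}
  ]
}}

```text
t: 7.95
ee_pos: [506.2, 83.0, 110.9]
tcp_rot: [-0.0, 0.654, 0.757, 0.0]
force: [0.2, -0.4, -1.3]
finger_gap: 48.0
gripper_force: 62.4
```

Run:
```python
from h import *
rel(504.8,82.7,36,8.3)
K,D,R,t=cam("side")
p,d=grab("side","3"); hsv=cv2.cvtColor(p,cv2.COLOR_RGB2HSV); m=cv2.inRange(hsv,(100,120,50),(125,255,255))
u=px("side",[[505,83,105]])[0].astype(int); k=np.zeros_like(m); k[u[1]-30:u[1]+30,u[0]-30:u[0]+30]=m[u[1]-30:u[1]+30,u[0]-30:u[0]+30]
c=max(cv2.findContours(k,0,2)[0],key=cv2.contourArea); print(u,cv2.boundingRect(c),cv2.contourArea(c))
b=cv2.resize(p[u[1]-30:u[1]+45,u[0]-40:u[0]+60],(800,600),interpolation=2); cv2.imwrite("pics/c3.png",b[:,:,::-1])
```

```text
t 7.95 p [506.2  83.  110.9] tooly ang 8.36 tilt [ 2.e-04  3.e-04 -1.e+00] shift [-0.002 -0.037  1.872] wz 0.012 F [ 0.21 -0.43 -1.28] gap 48.0 gf 62.4 q6 1.59
[316 220] (310, 221, 18, 10) 66.0
```

View pics/c3.png

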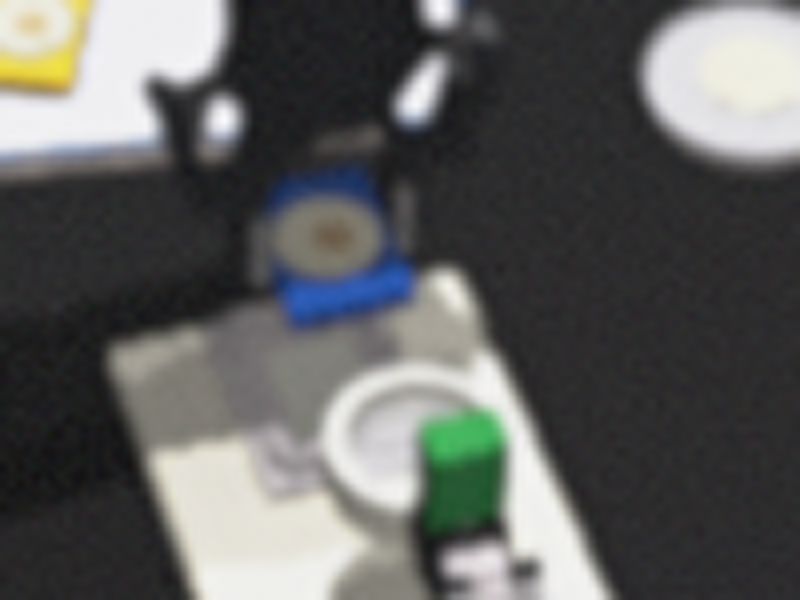

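The holder hangs square above the pocket, at crop (335,240), with the magnifier at (410,430) and the green grip at (465,470). I'll descend.

Call:
{"api": "jog_arm", "payload": {
  "moves": [
    {"x":0,"y":0,"z":0.3,"wx":0,"wy":0,"wz":0},
    {"x":0,"y":0,"z":0.4,"wx":0,"wy":0,"wz":0},
    {"x":0,"y":0,"z":0.4,"wx":0,"wy":0,"wz":0},
    {"x":0,"y":0,"z":0.35,"wx":0,"wy":0,"wz":0},
    {"x":0,"y":0,"z":0,"wx":0,"wy":0,"wz":0},
    {"x":0,"y":0,"z":0,"wx":0,"wy":0,"wz":0},
    {"x":0,"y":0,"z":0,"wx":0,"wy":0,"wz":0}
  ]
}}

```text
t: 8.7
ee_pos: [506.7, 82.9, 53.6]
tcp_rot: [0.0, 0.653, 0.757, 0.0]
force: [-0.4, -0.8, -0.9]
finger_gap: 48.6
gripper_force: 62.4
```

Run:
```python
from h import *
rel(504.8,82.7,36,8.3)
P=[]
for i in range(4):
    p,d=grab("side","4"); P.append(ctrl.get_state()["ee_pos"])
print(np.mean(P,0).round(1),np.std(P,0).round(2))
p=np.load("side_4.npz")["p"]
u=px("side",[[505,83,40]])[0].astype(int)
b=cv2.resize(p[u[1]-30:u[1]+30,u[0]-40:u[0]+40],(800,600),interpolation=2); cv2.imwrite("pics/c4.png",b[:,:,::-1])
q,_=grab("top","4"); cv2.imwrite("pics/c4t.png",cv2.resize(q[210:285,255:355],(800,600),interpolation=2)[:,:,::-1])
```

```text
t 8.7 p [506.7  82.9  53.6] tooly ang 8.4 tilt [ 1.e-03  2.e-04 -1.e+00] shift [ 0.002 -0.048  0.44 ] wz 0.02 F [-0.42 -0.76 -0.86] gap 48.6 gf 62.4 q6 1.59
[506.7  82.8  53.6] [0.06 0.05 0.08]
```

View pics/c4.png

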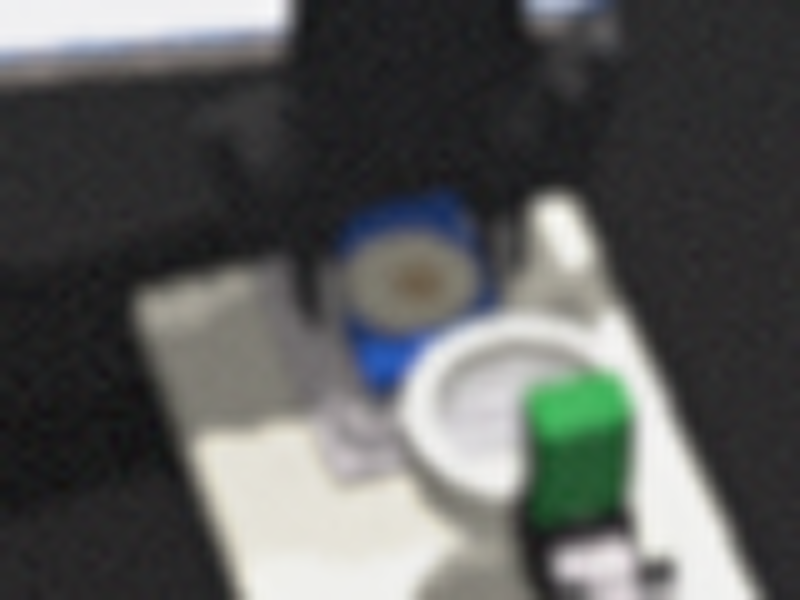

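The holder is centred laterally over the pocket, partly hidden by the magnifier. I'll correct about 1.5 mm in x and lower gently.

Call:
{"api": "jog_arm", "payload": {
  "moves": [
    {"x":0,"y":-0.04,"z":0,"wx":0,"wy":0,"wz":0.01},
    {"x":0,"y":0,"z":0.1,"wx":0,"wy":0,"wz":0},
    {"x":0,"y":0,"z":0.1,"wx":0,"wy":0,"wz":0},
    {"x":0,"y":0,"z":0.1,"wx":0,"wy":0,"wz":0},
    {"x":0,"y":0,"z":0,"wx":0,"wy":0,"wz":0},
    {"x":0,"y":0,"z":0,"wx":0,"wy":0,"wz":0}
  ]
}}

```text
t: 9.55
ee_pos: [504.7, 82.7, 41.3]
tcp_rot: [-0.0, 0.654, 0.757, 0.0]
force: [-3.2, 2.5, 6.1]
finger_gap: 48.2
gripper_force: 63.4
```

Call:
{"api": "jog_arm", "payload": {
  "moves": [
    {"x":0,"y":0,"z":0.05,"wx":0,"wy":0,"wz":0},
    {"x":0,"y":0,"z":0.04,"wx":0,"wy":0,"wz":0},
    {"x":0,"y":0,"z":0,"wx":0,"wy":0,"wz":0},
    {"x":0,"y":0,"z":0,"wx":0,"wy":0,"wz":0}
  ]
}}

```text
t: 9.95
ee_pos: [504.8, 83.3, 38.5]
tcp_rot: [-0.0, 0.654, 0.757, 0.001]
force: [-6.1, 5.5, 12.2]
finger_gap: 48.5
gripper_force: 64.9
```

The flare pushes the holder towards -x and +y, so I'll follow it.

Call:
{"api": "jog_arm", "payload": {
  "moves": [
    {"x":0.03,"y":-0.03,"z":0,"wx":0,"wy":0,"wz":0},
    {"x":0,"y":0,"z":0,"wx":0,"wy":0,"wz":0},
    {"x":0,"y":0,"z":0,"wx":0,"wy":0,"wz":0}
  ]
}}

```text
t: 10.25
ee_pos: [503.1, 83.5, 37.0]
tcp_rot: [-0.0, 0.654, 0.757, -0.0]
force: [-0.3, 0.9, 1.0]
finger_gap: 48.4
gripper_force: 63.4
```

Call:
{"api": "jog_arm", "payload": {
  "moves": [
    {"x":0.01,"y":-0.01,"z":0.04,"wx":0,"wy":0,"wz":0},
    {"x":0,"y":0,"z":0.03,"wx":0,"wy":0,"wz":0},
    {"x":0,"y":0,"z":0,"wx":0,"wy":0,"wz":0},
    {"x":0,"y":0,"z":0,"wx":0,"wy":0,"wz":0}
  ]
}}

```text
t: 10.65
ee_pos: [503.5, 83.5, 36.0]
tcp_rot: [0.001, 0.654, 0.757, 0.0]
force: [-2.8, -3.3, 14.2]
finger_gap: 48.4
gripper_force: 65.1
```

Call:
{"api": "jog_arm", "payload": {
  "moves": [
    {"x":0,"y":0,"z":0,"wx":0,"wy":0,"wz":0},
    {"x":0,"y":0,"z":0,"wx":0,"wy":0,"wz":0},
    {"x":0,"y":0,"z":0,"wx":0,"wy":0,"wz":0},
    {"x":0,"y":0,"z":0,"wx":0,"wy":0,"wz":0},
    {"x":0,"y":0,"z":0,"wx":0,"wy":0,"wz":0}
  ],
  "jaw": 0.7
}}

```text
t: 11.15
ee_pos: [502.8, 83.8, 34.2]
tcp_rot: [-0.0, 0.654, 0.757, -0.0]
force: [0.3, 0.5, 0.1]
finger_gap: 72.8
gripper_force: 0.0
```

Call:
{"api": "jog_arm", "payload": {
  "moves": [
    {"x":0,"y":0,"z":-0.3,"wx":0,"wy":0,"wz":0},
    {"x":0,"y":0,"z":-0.5,"wx":0,"wy":0,"wz":0},
    {"x":0,"y":0,"z":-0.8,"wx":0,"wy":0,"wz":0},
    {"x":0,"y":0,"z":-1,"wx":0,"wy":0,"wz":0},
    {"x":0,"y":0,"z":-1,"wx":0,"wy":0,"wz":0},
    {"x":0,"y":0,"z":-1,"wx":0,"wy":0,"wz":0},
    {"x":0,"y":0,"z":-0.3,"wx":0,"wy":0,"wz":0},
    {"x":0,"y":0,"z":0,"wx":0,"wy":0,"wz":0},
    {"x":0,"y":0,"z":0,"wx":0,"wy":0,"wz":0}
  ]
}}

```text
t: 12.05
ee_pos: [502.7, 83.8, 229.6]
tcp_rot: [-0.0, 0.654, 0.757, -0.0]
force: [-1.4, 1.3, -0.1]
finger_gap: 72.6
gripper_force: 0.0
```

Run:
```python
from h import *
rel(542.2,-174.6,180,8.3)
p,d=grab("side","5"); q,e=grab("top","5")
u=px("side",[[505,83,30]])[0].astype(int)
a=cv2.resize(p[u[1]-25:u[1]+35,u[0]-30:u[0]+34],(400,375),interpolation=2)
b=cv2.resize(q[215:290,260:340],(400,375),interpolation=2); cv2.imwrite("pics/c5.png",np.hstack([a,b])[:,:,::-1])
for n,im,dd in(("top",q,e),("side",p,d)):
    m=cv2.inRange(cv2.cvtColor(im,cv2.COLOR_RGB2HSV),(100,110,40),(125,255,255)); x,y=px(n,[[503.5,83.5,36]])[0].astype(int)
    k=np.zeros_like(m); k[y-20:y+20,x-20:x+20]=m[y-20:y+20,x-20:x+20]
    cs=cv2.findContours(k,0,2)[0]
    if not cs: print(n,"none"); continue
    c=max(cs,key=cv2.contourArea); r=cv2.minAreaRect(toplane(n,c.reshape(-1,2),36)[:,:2].astype(np.float32)); print(n,np.round(r[0],1),np.round(r[1],1),r[2])
    ys,xs=np.nonzero(cv2.erode(k,np.ones((3,3)))); Z=todepth(n,np.c_[xs,ys],dd); print(np.median(Z,0).round(1))
    if len(Z)>20: print("plane",np.linalg.lstsq(np.c_[Z[:,:2]-Z[:,:2].mean(0),np.ones(len(Z))],Z[:,2],rcond=None)[0].round(3))
```

```text
t 12.05 p [502.7  83.8 229.6] tooly ang 8.34 tilt [-9.e-04 -2.e-04 -1.e+00] shift [-6.534  0.042  1.24 ] wz 0.008 F [-1.37  1.33 -0.08] gap 72.6 gf 0.0 q6 1.59
top none
side [497.3 104.2] [47.2 17. ] 20.52216911315918
[486.4  53.3  34.9]
```

View pics/c5.png

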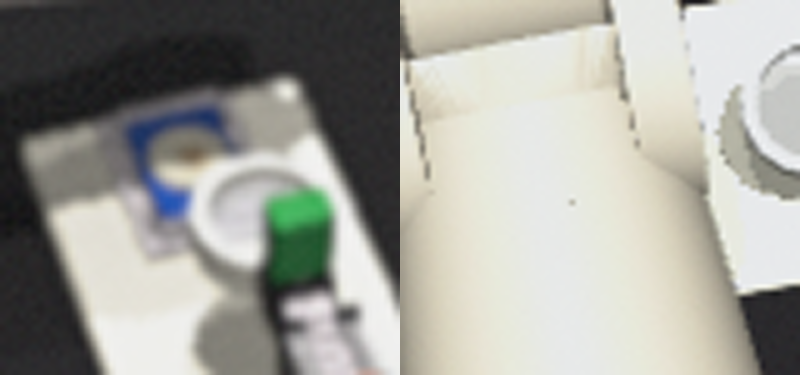

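The holder sits inside the pocket walls at crop (180,160). The top view is blocked by the arm, so I'll check from there once the arm is over the button.

Call:
{"api": "jog_arm", "payload": {
  "moves": [
    {"x":-0.4,"y":0,"z":0,"wx":0,"wy":0,"wz":0},
    {"x":-0.7,"y":0,"z":0,"wx":0,"wy":0,"wz":0},
    {"x":-0.7,"y":0,"z":0,"wx":0,"wy":0,"wz":0},
    {"x":-0.7,"y":0,"z":0,"wx":0,"wy":0,"wz":0},
    {"x":-0.7,"y":0,"z":0,"wx":0,"wy":0,"wz":0},
    {"x":-0.7,"y":0,"z":0,"wx":0,"wy":0,"wz":0},
    {"x":-0.7,"y":0,"z":0,"wx":0,"wy":0,"wz":0},
    {"x":-0.7,"y":0,"z":0,"wx":0,"wy":0,"wz":0},
    {"x":-0.7,"y":0,"z":0,"wx":0,"wy":0,"wz":0},
    {"x":-0.5,"y":0,"z":0,"wx":0,"wy":0,"wz":0},
    {"x":0,"y":0,"z":0,"wx":0,"wy":0,"wz":0},
    {"x":0,"y":0,"z":0,"wx":0,"wy":0,"wz":0}
  ],
  "jaw": -1
}}

```text
t: 13.35
ee_pos: [540.1, -173.4, 229.2]
tcp_rot: [-0.001, 0.654, 0.756, -0.0]
force: [-0.3, -0.4, 0.9]
finger_gap: -0.2
gripper_force: 0.0
```

Run:
```python
from h import *
rel(541,-174,180,8.3)
q,e=grab("top","6"); p,d=grab("side","6")
hsv=cv2.cvtColor(q,cv2.COLOR_RGB2HSV); m=cv2.inRange(hsv,(100,110,40),(125,255,255)); x,y=px("top",[[503.5,83.5,36]])[0].astype(int)
k=np.zeros_like(m); k[y-20:y+20,x-22:x+22]=m[y-20:y+20,x-22:x+22]
cs=cv2.findContours(k,0,2)[0]
if cs:
    c=max(cs,key=cv2.contourArea); r=cv2.minAreaRect(toplane("top",c.reshape(-1,2),36)[:,:2].astype(np.float32)); print(cv2.contourArea(c),np.round(r[0],1),np.round(r[1],1),r[2])
    ys,xs=np.nonzero(cv2.erode(k,np.ones((3,3)))); Z=todepth("top",np.c_[xs,ys],e); print(np.median(Z,0).round(1),np.linalg.lstsq(np.c_[Z[:,:2]-Z[:,:2].mean(0),np.ones(len(Z))],Z[:,2],rcond=None)[0].round(3))
hs=cv2.cvtColor(p,cv2.COLOR_RGB2HSV); m=cv2.inRange(hs,(3,150,90),(18,255,255)); x,y=px("side",[[541,-174,157]])[0].astype(int); print(x,y)
k=np.zeros_like(m); k[y-20:y+20,x-20:x+20]=m[y-20:y+20,x-20:x+20]; ys,xs=np.nonzero(k)
if len(xs): print("btn side",len(xs),toplane("side",[[xs.mean(),ys.mean()]],155).round(1))
a=cv2.resize(p[y-60:y+15,x-40:x+40],(400,375),interpolation=2); b=cv2.resize(q[215:290,265:345],(400,375),interpolation=2); cv2.imwrite("pics/c6.png",np.hstack([a,b])[:,:,::-1])
```

```text
t 13.35 p [ 540.1 -173.4  229.2] tooly ang 8.29 tilt [-2.1e-03  9.0e-04 -1.0e+00] shift [-0.021  0.023  1.229] wz -0.002 F [-0.28 -0.44  0.88] gap -0.2 gf 0.0 q6 1.12
507.5 [504.8  82.4] [49.5 69.5] 8.59147834777832
[504.5  64.9  36.9] [-5.406 -1.004 58.484]
344 273
btn side 44 [[ 539.9 -178.7  155. ]]
```

View pics/c6.png

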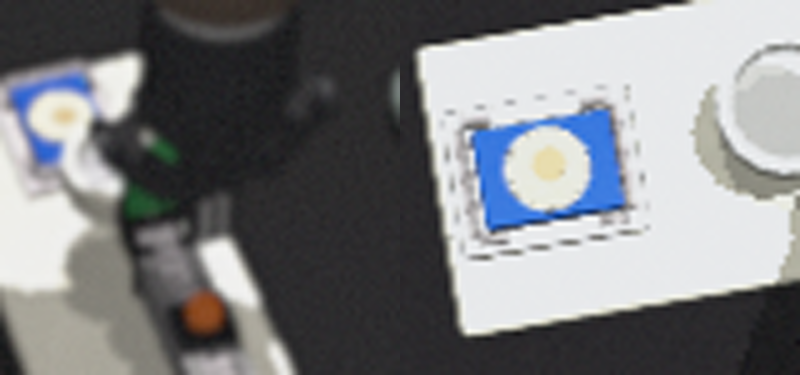

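The top view shows the holder seated in the pocket: centre (504.8, 82.4), 49.5 x 69.5 mm, yaw 8.6°. The side view shows the closed fingers above the orange button. Now I'll press the button.

Call:
{"api": "jog_arm", "payload": {
  "moves": [
    {"x":0,"y":0,"z":0.4,"wx":0,"wy":0,"wz":0},
    {"x":0,"y":0,"z":0.5,"wx":0,"wy":0,"wz":0},
    {"x":0,"y":0,"z":0.4,"wx":0,"wy":0,"wz":0},
    {"x":0,"y":0,"z":0,"wx":0,"wy":0,"wz":0},
    {"x":0,"y":0,"z":0,"wx":0,"wy":0,"wz":0}
  ]
}}

```text
t: 13.95
ee_pos: [540.5, -172.7, 178.9]
tcp_rot: [-0.0, 0.653, 0.757, 0.0]
force: [-0.2, -0.8, 1.0]
finger_gap: -0.1
gripper_force: 0.0
```

Call:
{"api": "jog_arm", "payload": {
  "moves": [
    {"x":0,"y":0,"z":0.1,"wx":0,"wy":0,"wz":0},
    {"x":0,"y":0,"z":0.08,"wx":0,"wy":0,"wz":0},
    {"x":0,"y":0,"z":0,"wx":0,"wy":0,"wz":0},
    {"x":0,"y":0,"z":0,"wx":0,"wy":0,"wz":0}
  ]
}}

```text
t: 14.35
ee_pos: [540.6, -173.5, 171.4]
tcp_rot: [0.0, 0.654, 0.757, 0.0]
force: [-0.1, 0.3, -0.4]
finger_gap: -0.3
gripper_force: 0.0
```

Call:
{"api": "jog_arm", "payload": {
  "moves": [
    {"x":0,"y":0,"z":0.07,"wx":0,"wy":0,"wz":0},
    {"x":0,"y":0,"z":0.05,"wx":0,"wy":0,"wz":0},
    {"x":0,"y":0,"z":0,"wx":0,"wy":0,"wz":0},
    {"x":0,"y":0,"z":0,"wx":0,"wy":0,"wz":0}
  ]
}}

```text
t: 14.75
ee_pos: [540.5, -173.5, 166.3]
tcp_rot: [-0.0, 0.654, 0.757, -0.0]
force: [-0.7, -0.3, -0.2]
finger_gap: 0.1
gripper_force: 0.0
```

Call:
{"api": "jog_arm", "payload": {
  "moves": [
    {"x":0,"y":0,"z":0.05,"wx":0,"wy":0,"wz":0},
    {"x":0,"y":0,"z":0,"wx":0,"wy":0,"wz":0},
    {"x":0,"y":0,"z":0,"wx":0,"wy":0,"wz":0}
  ]
}}

```text
t: 15.05
ee_pos: [540.5, -173.4, 164.3]
tcp_rot: [-0.0, 0.654, 0.757, -0.0]
force: [0.2, 0.6, 0.3]
finger_gap: -0.0
gripper_force: 0.0
```

Call:
{"api": "jog_arm", "payload": {
  "moves": [
    {"x":0,"y":0,"z":0.05,"wx":0,"wy":0,"wz":0},
    {"x":0,"y":0,"z":0,"wx":0,"wy":0,"wz":0},
    {"x":0,"y":0,"z":0,"wx":0,"wy":0,"wz":0}
  ]
}}

```text
t: 15.35
ee_pos: [540.6, -173.4, 164.0]
tcp_rot: [0.001, 0.654, 0.757, 0.0]
force: [-3.1, 1.2, 9.9]
finger_gap: 0.2
gripper_force: 5.3
```

Call:
{"api": "jog_arm", "payload": {
  "moves": [
    {"x":0,"y":0,"z":0.05,"wx":0,"wy":0,"wz":0},
    {"x":0,"y":0,"z":0,"wx":0,"wy":0,"wz":0},
    {"x":0,"y":0,"z":0,"wx":0,"wy":0,"wz":0}
  ]
}}

```text
t: 15.65
ee_pos: [540.7, -173.4, 163.9]
tcp_rot: [0.002, 0.654, 0.757, 0.001]
force: [-7.5, 2.1, 22.3]
finger_gap: 0.3
gripper_force: 11.2
```

There is a hard stop at 22 N with the tip at 150 mm, which matches the button being all the way in. I'll retract and check.

Call:
{"api": "jog_arm", "payload": {
  "moves": [
    {"x":0,"y":0,"z":-0.2,"wx":0,"wy":0,"wz":0},
    {"x":0,"y":0,"z":-0.5,"wx":0,"wy":0,"wz":0},
    {"x":0,"y":0,"z":-0.8,"wx":0,"wy":0,"wz":0},
    {"x":0,"y":0,"z":-0.2,"wx":0,"wy":0,"wz":0},
    {"x":0.5,"y":0,"z":0,"wx":0,"wy":0,"wz":0},
    {"x":0.7,"y":0,"z":0,"wx":0,"wy":0,"wz":0},
    {"x":0.7,"y":0,"z":0,"wx":0,"wy":0,"wz":0},
    {"x":0.4,"y":0,"z":0,"wx":0,"wy":0,"wz":0},
    {"x":0,"y":0,"z":0,"wx":0,"wy":0,"wz":0},
    {"x":0,"y":0,"z":0,"wx":0,"wy":0,"wz":0}
  ],
  "jaw": -1
}}

```text
t: 16.65
ee_pos: [527.4, -82.6, 228.3]
tcp_rot: [0.0, 0.654, 0.757, -0.0]
force: [-0.1, -0.5, 0.6]
finger_gap: -0.3
gripper_force: 0.0
```

Run:
```python
from h import *
rel(527.1,-81.6,156,8.3)
for tag in("0","7"):
    if tag=="7": grab("top",tag); grab("side",tag)
    for n in("top","side"):
        z=np.load(f"{n}_{tag}.npz"); p,d=z["p"],z["d"]; hs=cv2.cvtColor(p,cv2.COLOR_RGB2HSV)
        for nm,lo,hi,X in(("btn",(3,150,90),(25,255,255),[540.6,-174,155]),("grip",(50,100,30),(85,255,255),[528,-82,170])):
            m=cv2.inRange(hs,lo,hi); x,y=px(n,[X])[0].astype(int); k=np.zeros_like(m); k[y-14:y+14,x-14:x+14]=m[y-14:y+14,x-14:x+14]; ys,xs=np.nonzero(k)
            if len(xs): Z=todepth(n,np.c_[xs,ys],d); print(tag,n,nm,len(xs),xs.mean().round(2),ys.mean().round(2),np.median(Z,0).round(1))
```

```text
t 16.65 p [527.4 -82.6 228.3] tooly ang 8.38 tilt [-1.e-04 -3.e-04 -1.e+00] shift [ 0.025 -0.003  1.807] wz 0.017 F [-0.08 -0.49  0.64] gap -0.3 gf 0.0 q6 1.27
0 top btn 63 402.17 222.56 [ 543.7 -172.2  156.5]
0 top grip 134 362.85 229.14 [527.  -79.5 176.9]
0 side btn 43 344.67 275.16 [ 540.4 -178.   154.3]
0 side grip 117 333.29 248.49 [525.5 -91.3 170.3]
7 side btn 47 344.49 276.0 [ 540.6 -175.9  148. ]
7 side grip 106 333.25 249.07 [525.  -91.9 166.6]
```

The button depth fell from 154.3 to 148.0, so it is in. Next I'll open the jaw, descend around the grip and close.

Call:
{"api": "jog_arm", "payload": {
  "moves": [
    {"x":0.02,"y":0,"z":0,"wx":0,"wy":0,"wz":0.01},
    {"x":0,"y":0,"z":0,"wx":0,"wy":0,"wz":0},
    {"x":0,"y":0,"z":0,"wx":0,"wy":0,"wz":0},
    {"x":0,"y":0,"z":0,"wx":0,"wy":0,"wz":0},
    {"x":0,"y":0,"z":0,"wx":0,"wy":0,"wz":0},
    {"x":0,"y":0,"z":0.4,"wx":0,"wy":0,"wz":0},
    {"x":0,"y":0,"z":0.5,"wx":0,"wy":0,"wz":0},
    {"x":0,"y":0,"z":0.5,"wx":0,"wy":0,"wz":0},
    {"x":0,"y":0,"z":0.4,"wx":0,"wy":0,"wz":0},
    {"x":0,"y":0,"z":0,"wx":0,"wy":0,"wz":0},
    {"x":0,"y":0,"z":0,"wx":0,"wy":0,"wz":0},
    {"x":0,"y":0,"z":0,"wx":0,"wy":0,"wz":0}
  ],
  "jaw": 1
}}

```text
t: 17.95
ee_pos: [527.6, -81.7, 157.7]
tcp_rot: [0.001, 0.654, 0.756, 0.0]
force: [0.8, -0.4, 0.2]
finger_gap: 85.1
gripper_force: 0.0
```

Call:
{"api": "jog_arm", "payload": {
  "moves": [
    {"x":0,"y":0,"z":0,"wx":0,"wy":0,"wz":0},
    {"x":0,"y":0,"z":0,"wx":0,"wy":0,"wz":0},
    {"x":0,"y":0,"z":0,"wx":0,"wy":0,"wz":0},
    {"x":0,"y":0,"z":0,"wx":0,"wy":0,"wz":0},
    {"x":0,"y":0,"z":0,"wx":0,"wy":0,"wz":0},
    {"x":0,"y":0,"z":0,"wx":0,"wy":0,"wz":0},
    {"x":0,"y":0,"z":0,"wx":0,"wy":0,"wz":0},
    {"x":0,"y":0,"z":0,"wx":0,"wy":0,"wz":0}
  ],
  "jaw": -1
}}

```text
t: 18.75
ee_pos: [528.2, -81.5, 157.1]
tcp_rot: [0.001, 0.654, 0.756, 0.001]
force: [6.5, 0.7, 1.0]
finger_gap: 29.0
gripper_force: 62.0
```

```bash
python3 -c "
from h import *
s=ctrl.get_state()['ee_pos']; rel(s[0]-.1444*120,s[1]+.9895*120,None,8.3)"
```

```text
t 18.75 p [528.2 -81.5 157.1] tooly ang 8.31 tilt [ 2.6e-03  1.0e-04 -1.0e+00] shift [ 3.e+00  0.e+00 -1.e-03] wz 0.002 F [6.55 0.65 1.04] gap 29.0 gf 62.0 q6 1.27
```

Gripped at 29 mm. I'll draw the boom out smoothly, a little short of 120 mm at first.

Call:
{"api": "jog_arm", "payload": {
  "moves": [
    {"x":0,"y":0.02,"z":0,"wx":0,"wy":0,"wz":0},
    {"x":0.1,"y":0,"z":0,"wx":0,"wy":0,"wz":0},
    {"x":0.2,"y":0,"z":0,"wx":0,"wy":0,"wz":0},
    {"x":0.2,"y":0,"z":0,"wx":0,"wy":0,"wz":0},
    {"x":0,"y":0,"z":0,"wx":0,"wy":0,"wz":0},
    {"x":0,"y":0,"z":0,"wx":0,"wy":0,"wz":0}
  ]
}}

```text
t: 19.35
ee_pos: [525.3, -61.5, 157.0]
tcp_rot: [0.001, 0.654, 0.757, 0.0]
force: [2.8, -3.2, 5.8]
finger_gap: 29.2
gripper_force: 62.6
```

Call:
{"api": "jog_arm", "payload": {
  "moves": [
    {"x":0.2,"y":0,"z":0,"wx":0,"wy":0,"wz":0},
    {"x":0.3,"y":0,"z":0,"wx":0,"wy":0,"wz":0},
    {"x":0.3,"y":0,"z":0,"wx":0,"wy":0,"wz":0},
    {"x":0.3,"y":0,"z":0,"wx":0,"wy":0,"wz":0},
    {"x":0.3,"y":0,"z":0,"wx":0,"wy":0,"wz":0},
    {"x":0.3,"y":0,"z":0,"wx":0,"wy":0,"wz":0},
    {"x":0.3,"y":0,"z":0,"wx":0,"wy":0,"wz":0},
    {"x":0.3,"y":0,"z":0,"wx":0,"wy":0,"wz":0},
    {"x":0.15,"y":0,"z":0,"wx":0,"wy":0,"wz":0},
    {"x":0,"y":0,"z":0,"wx":0,"wy":0,"wz":0},
    {"x":0,"y":0,"z":0,"wx":0,"wy":0,"wz":0},
    {"x":0,"y":0,"z":0,"wx":0,"wy":0,"wz":0}
  ]
}}

```text
t: 20.55
ee_pos: [511.3, 35.0, 157.0]
tcp_rot: [0.001, 0.654, 0.756, 0.0]
force: [3.0, -4.6, 5.5]
finger_gap: 29.2
gripper_force: 62.6
```

Run:
```python
from h import *
rel(528.2-.1444*120,-81.5+.9895*120,None,8.3)
q,_=grab("top","8"); p,_=grab("side","8")
mw=[527.1+.1444*40,-81.6-.9895*40,135]
for n,im in(("side",p),("top",q)):
    x,y=px(n,[mw])[0].astype(int); print(n,x,y)
x,y=px("side",[mw])[0].astype(int); a=cv2.resize(p[y-25:y+35,x-25:x+39],(400,375),interpolation=2)
x,y=px("top",[mw])[0].astype(int); b=cv2.resize(q[y-25:y+35,x-25:x+39],(400,375),interpolation=2)
cv2.imwrite("pics/c8.png",np.hstack([a,b])[:,:,::-1])
```

```text
t 20.55 p [511.3  35.  157. ] tooly ang 8.29 tilt [ 1.4e-03 -9.0e-04 -1.0e+00] shift [ 0.056 -0.002 -0.   ] wz -0.002 F [ 3.04 -4.56  5.47] gap 29.2 gf 62.6 q6 1.5
side 337 263
top 379 229
```

View pics/c8.png

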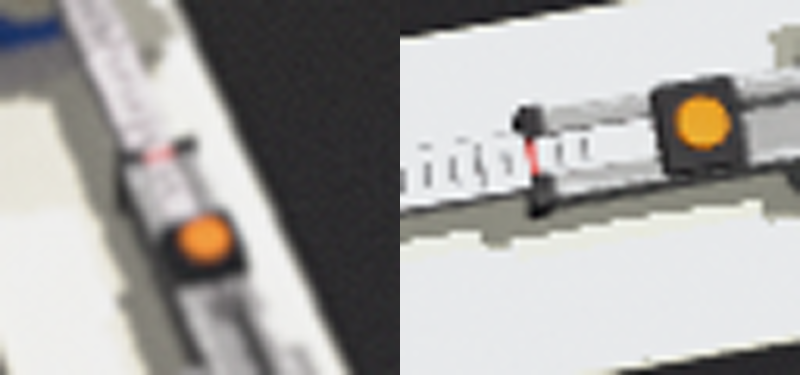

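The red line is at the mouth, at right-crop (532,155) with the mouth lugs at (530,120) and (540,195), a couple of mm short by displacement. I'll measure the red line's travel between the first and present pictures.

```bash
cat > red.py <<'E'
from h import *
import sys
ax=np.array([-.1444,.9895])
def red(tag,lim):
    p=np.load(f"top_{tag}.npz")["p"].astype(float); w=np.clip(p[:,:,0]-np.maximum(p[:,:,1],p[:,:,2])-25,0,None)
    w[:,:lim[0]]=0; w[:,lim[1]:]=0; w[:210]=0; w[245:]=0
    h=cv2.cvtColor(p.astype(np.uint8),cv2.COLOR_RGB2HSV)[:,:,0]; w[(h>6)&(h<170)]=0
    ys,xs=np.nonzero(w); return len(xs),np.array([np.average(xs,weights=w[ys,xs]),np.average(ys,weights=w[ys,xs])])
n0,a=red("0",(412,440)); n1,b=red(sys.argv[1],(365,390)); print(n0,a,n1,b)
for z in(125,129,133): print(z,(toplane("top",[b],z)-toplane("top",[a],z))[0,:2]@ax)
E
python3 red.py 8
```

```text
14 [423.66716196 220.40861813] 10 [374.65371622 228.61317568]
125 118.1089050735271
129 117.78254503532918
133 117.45618499713116
```

Both estimates give 117.8 mm, so I'll add 2.2 mm.

Call:
{"api": "jog_arm", "payload": {
  "moves": [
    {"x":0.03,"y":0,"z":0,"wx":0,"wy":0,"wz":0},
    {"x":0.025,"y":0,"z":0,"wx":0,"wy":0,"wz":0},
    {"x":0,"y":0,"z":0,"wx":0,"wy":0,"wz":0},
    {"x":0,"y":0,"z":0,"wx":0,"wy":0,"wz":0},
    {"x":0,"y":0,"z":0,"wx":0,"wy":0,"wz":0},
    {"x":0,"y":0,"z":0,"wx":0,"wy":0,"wz":0}
  ]
}}

```text
t: 21.25
ee_pos: [511.0, 37.1, 157.1]
tcp_rot: [0.001, 0.654, 0.756, 0.0]
force: [4.2, -4.5, 4.9]
finger_gap: 29.2
gripper_force: 62.6
```

```bash
python3 - <<'E'
from h import *
rel(528.2-.1444*120,-81.5+.9895*120,None,8.3)
grab("top","9"); grab("side","9")
E
python3 red.py 9
```

```text
t 21.25 p [511.   37.1 157.1] tooly ang 8.29 tilt [ 1.5e-03 -9.0e-04 -1.0e+00] shift [ 0.003 -0.002 -0.   ] wz -0.003 F [ 4.2  -4.55  4.87] gap 29.2 gf 62.6 q6 1.5
14 [423.66716196 220.40861813] 14 [373.75138122 228.97569061]
125 120.36614040775281
129 120.03354314798851
133 119.70094588822421
```

The red line has travelled 120.0 mm by both the camera and the arm's own displacement. The hold is steady and the holder was left untouched, so I'll hand in.

```bash
python3 -c "
from cell import ctrl
print(ctrl.hand_in())"
```

```text
the job is handed in; nothing more can be done
None
```

The job is handed in: the blue holder is seated square in the pocket and released, the lock button is fully in, and the boom is held by its grip at the red line (120.0 mm), with the arm finished at about 21 s; I saw no sign of the yellow holder moving, but did not check every other item on the bench.

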